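# Let one graining ball out of the slide-gate hopper

### The arm

A 6-joint arm with a two-finger parallel gripper is mounted at the origin on the work surface. World frame = base frame: x ahead of the robot, y to its left, z up, the work surface at z = 0. Lengths are in mm, angles in rad, forces in N, time in s.
With the tool pointing down it reaches from about 150 to 775 mm from the base axis. Payload 6.1 kg.
Tool frame: the origin (TCP) lies midway between the tips of the shut fingers; the grasp point (between the pads) lies 19 mm behind it; z points along the fingers, x is the direction in which the jaws open and shut, and the axes are right-handed (so a half turn about z gives the same grasp; the last joint's range is limited). The gripper opens to 85 mm and grips with 20 to 120 N. Pads are 22 mm wide; open, the fingers measure 114 mm over their backs; the gripper's body (76 mm by 85 mm) begins 54 mm behind the grasp point. The pads swing forward as they close: fully open they stand 13 mm farther back than shut.
Start: joints at [-1.272, 0.126, -0.04, 1.405, 0, 1.571], TCP at [154.54, -501.723, 231.295] pointing down, gripper open.
Joint ranges: [-2.72, 2.72], [-0.95, 1.95], [-1.27, 1.35], [-1.78, 2.02], [-1.46, 1.47], [-3.14, 3.14]. Speed limits (rad/s): [2.39, 2.39, 3.01, 3.14, 3.14, 3.14].

### API

Orientations are given as a unit quaternion [x, y, z, w].
In Python, from bench import ctrl, vision, finish_job, spotter gives the robot as it stands.
- The arm moves only by the tool arm_command, never from a script. Its argument "series" is a list of rows, each a list of 6 numbers: the shift along the world's x, y, z in units of 30 mm (1.0 is 30 mm), then the turn, a rotation vector about the world's x, y, z in units of 5 degrees (1.0 is 5 degrees). A call has 1 to 10 rows; each row is the pose to reach, as a shift and turn from the pose measured when the call began; what a row does not reach only later rows make up. A row lasts 1/10 s, in which the tool goes at most 50 mm and 8.59 degrees, less where a joint would pass 70% of its speed; a pose out of reach is approached as far as the arm can. A call with a gripper value outside its range is refused whole. "hand" is the opening in per cent of the stroke, from 0 (shut) to 100 (fully open), set as the call begins (left out, the last holds). The fingers move at their own pace and stop on an object; "newtons" is the grip in N (left out, the last holds). Time passes only in rows, so rows that repeat a pose let the fingers close. It gives the time, the measured TCP pose, the force and the opening at its end, in the units of the state.
- ctrl.state(): the state, without advancing time (a new reading comes with each control period).
- vision.camera(name): name is "side" or "top" or "wrist"; returns a dict with "frame" (480x640x3 uint8, red, green, blue), "mtx" (3x3 intrinsics, pixels), "rvec" (rotation vector, rad) and "tvec" (3), from world to camera coordinates, as OpenCV has them; the wrist camera has in their place "mount" (4x4, takes a point from camera to tool coordinates, whose origin is the TCP and whose axes are the tool frame's). Camera axes: x right, y down, z forward; pixel columns grow to the right and rows downward; lengths in mm; the calibration is good to about 2 mm. The wrist camera is an equidistant fisheye: a pixel r from the principal point sees the ray r / f radians off the axis. A picture is of the moment at which its call begins: read the wrist's pose just before it. There is no depth.
- finish_job(): hands the job in, once; it reports no verdict.
Trained networks look in the newest picture that a camera, given by its name, has taken for a name from the list of things; names that differ only in an ending like _2 or _b are one class to them, and where a whole thing is asked for, a point or a joint stands for the part that bears it (a point fixed in the world has none). Each returns a list of dicts, best first, with "p" (0 to 1); they miss things now and then, are a little off and sometimes report something else, mostly with a low value. They report only what shows in the picture. A call takes as long as a camera call. They do not tell look-alikes from the thing itself.
- spotter.masks_of(camera, query): "region" (480x640 bool, what is visible of it) and "bbox" ([left, top, right, bottom] in pixels, round what is visible of it).
- spotter.mark_of(camera, query): "centre" ([row, column] in pixels: a listed point, or the origin of a listed thing).
The state is a dict: "t": time; "joint_pos": joint angles; "dq": joint speeds; "tau": joint torques, N m; "eef_pos": TCP position; "tool_rot": TCP orientation; "force": force on the tool from outside, world axes, zero at the start; "ft_torque": the same for the moment, N m; "finger_gap": opening from 0.0 (shut) to 1.0 (fully open).
Only numpy, scipy, OpenCV 4.12 (cv2) and the standard library are available. Lean on these libraries where they do the work, as an engineer would, in place of code of your own. Each camera call takes 0.05 s, during which the arm holds its last target.

### The job

Two slide-gate hoppers stand on the print-room bench: one holds a row of three round steel graining balls, the other holds square wooden blocks. Pull the gate of the ball hopper partway out by its upright peg so that just one ball drops and rolls into the catch at the end of the chute, then push the gate fully home and let go. Do not move the block hopper's gate.

Things in the scene. Friction and masses are not known exactly. Their poses are not given: they have to be found in the camera images.
- gate_pull (a point): Ball hopper's gate pull: upright round wooden peg, 20 mm diameter, 52 mm tall, on a flat steel gate (44 mm wide, top 106 mm above the table). Point: on the peg's axis at mid height. z up; x level, peg to hopper wall (85 mm away): pull along -x, push shut along +x. Starts shut; slides 150 mm straight, about 2 N, stays where left, stops by itself when shut. Hopper 182 x 62 mm, 175 mm tall, fixed.
- ball_far_center (a point): Centre of the ball to let out (steel, 40 mm, 0.26 kg), in the cell farthest from the peg, 236 mm from gate_pull along its x. It drops when the gate is 40 to 46 mm open (65 mm is a good pull) and in under 1 s rolls down a chute into an open catch with 50 mm walls behind the hopper: centre then about 33 mm above the table, 320 mm beyond gate_pull (gate shut).
- ball_next_center (a point): Centre of the steel ball (40 mm) in the middle cell, 126 mm above the table, 176 mm from gate_pull along its x. It must stay in the hopper: it starts to sink when the gate is about 80 mm open and falls by about 105 mm. Cells are 46 mm long with 14 mm partitions; a third ball lies in the cell nearest the peg.
- block_gate_pull (a point): Middle of the same kind of peg (20 mm diameter, 52 mm tall) on the gate of the other hopper, which is shorter (122 mm, two cells) and holds two square wooden blocks; same axes and height. To be left alone.
Things that resemble listed ones, but are neither listed nor needed, are in the scene too. What is shaped like the part that bears ball_next_center but turquoise is not meant.

How it is judged (in metres and radians):
On the way:
1. the ball hopper's gate is drawn at least 30 mm open and the farthest ball has dropped below it (distance of gate_pull from where it was at the start of the episode above 0.03 m and height (world z) of ball_far_center below 0.08 m), for 0.05 s.
At the end, for the whole second after the job is handed in: The ball hopper's gate is back within 10 mm of fully shut, the farthest ball lies in the catch at the end of the chute, and the middle ball is still in its cell above the gate (distance of gate_pull from where it was at the start of the episode below 0.01 m and height (world z) of ball_far_center below 0.06 m and x of ball_far_center in the frame of gate_pull between 0.27 and 0.36 m and y of ball_far_center in the frame of gate_pull between -0.035 and 0.035 m and height (world z) of ball_next_center above 0.11 m and distance of ball_next_center from where it was at the start of the episode below 0.03 m); the robot touches nothing.
It fails at once if the block hopper's gate is moved more than 10 mm (distance of block_gate_pull from where it was at the start of the episode above 0.01 m).
It fails at once if the middle ball drops out as well (height (world z) of ball_next_center below 0.08 m).
It also fails if it takes over 32 s, if anything falls off the work surface, if the arm or the gripper's body presses on something with over 40 N, if the wrist force passes 120 N, or if a joint passes its speed limit or range.

## Working session

There is one attempt and no reset: what is moved stays moved. The work goes in short steps, Python scripts to look and compute and a tool call to move; the robot and the scene stay as the last step left them, time stands still between calls to the robot, and variables do not carry over. Pictures are saved under pics/ and viewed, and the job is handed in when it is done.

Besides the shell and the picture viewer there is one more tool, called by a JSON object that holds its "fn" and its "kwargs". arm_command: Moves the arm, as the interface text tells. Its arguments: {"type":"object","properties":{"series":{"type":"array","items":{"type":"array","items":{"type":"number"}}},"hand":{"type":"number"},"newtons":{"type":"number"}},"required":["series"]}

```bash
mkdir -p pics
python3 - <<'E'
from bench import ctrl, vision, spotter
import cv2,pickle
print(ctrl.state())
for n in ["side","top"]:
    c=vision.camera(n); cv2.imwrite(f"pics/{n}0.png",c["frame"][:,:,::-1]); pickle.dump(c,open(f"{n}0.pkl","wb"))
    print(n,c["mtx"].tolist(),c["rvec"],c["tvec"])
    for q in ["gate_pull","block_gate_pull","ball_far_center","ball_next_center"]:
        print(n,q,[(round(d["p"],2),d["centre"]) for d in spotter.mark_of(n,q)][:5])
E
```

```text
{'t': 0.0, 'joint_pos': array([-1.27202934e+00,  1.26399911e-01, -4.06159905e-02,  1.40535423e+00,
        1.28031489e-05,  1.57080001e+00]), 'dq': array([ 0.00013069,  0.00013899, -0.00058842, -0.00033879, -0.00056969,
        0.0006803 ]), 'tau': array([ 1.13942227e-03, -4.35911894e+01,  3.52924812e+01,  1.72881503e-02,
        9.51714014e-05,  1.51897251e-05]), 'eef_pos': array([ 154.41849703, -501.36907136,  230.51433992]), 'tool_rot': array([ 8.04468058e-01, -5.93995391e-01, -6.29236792e-04, -4.72563727e-04]), 'force': array([-0.00689958,  0.47472257,  1.10840039]), 'ft_torque': array([ 0.01019652,  0.02723084, -0.00442722]), 'finger_gap': 1.0019892643932575}
side [[606.1101716024264, 0.0, 322.7636569557579], [0.0, 606.1101716024264, 238.27625488168536], [0.0, 0.0, 1.0]] [ 0.62323211 -2.76516696  0.97681984] [525.96921567 273.1655595  872.16272387]
side gate_pull [(0.77, [154.7, 314.7])]
side block_gate_pull [(0.73, [260.0, 386.2])]
side ball_far_center [(0.76, [265.8, 269.8])]
side ball_next_center [(0.85, [236.1, 282.1]), (0.81, [297.5, 206.1]), (0.69, [259.2, 229.1])]
top [[568.388566303115, 0.0, 327.1156202374608], [0.0, 568.388566303115, 247.0882234421873], [0.0, 0.0, 1.0]] [ 2.14274025 -2.19724537  0.10370916] [ 39.89758808 605.83293147 922.72116657]
top gate_pull [(0.68, [198.6, 440.3])]
top block_gate_pull [(0.79, [327.0, 346.9])]
top ball_far_center [(0.78, [223.9, 287.3])]
top ball_next_center [(0.88, [177.2, 273.9]), (0.79, [217.6, 323.7])]
```

View pics/side0.png

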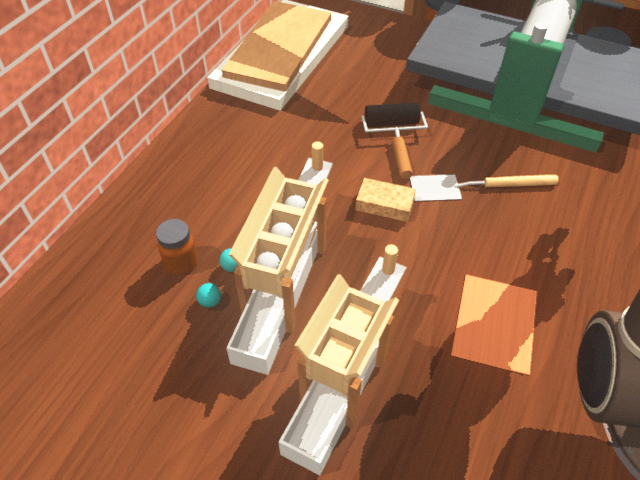

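View pics/top0.png

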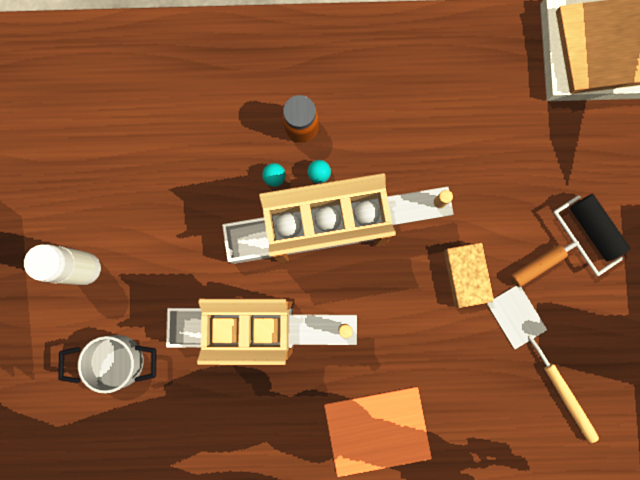

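The ball hopper is the upper one in the top view, with its peg at about (443,198) and its catch at about (245,240). The block hopper's peg is at about (346,329). I'll triangulate these.

```bash
cat > h.py <<'E'
import cv2,pickle,numpy as np
def ray(c,rc):
    R=cv2.Rodrigues(np.array(c["rvec"]))[0]; t=np.array(c["tvec"]).ravel()
    d=R.T@np.linalg.inv(c["mtx"])@np.array([rc[1],rc[0],1.]); return -R.T@t,d/np.linalg.norm(d)
def tri(rs):
    A=sum(np.eye(3)-np.outer(d,d) for o,d in rs); b=sum((np.eye(3)-np.outer(d,d))@o for o,d in rs); return np.linalg.solve(A,b)
def atz(r,z): o,d=r; return o+d*(z-o[2])/d[2]
def proj(c,p): return cv2.projectPoints(np.array([p],float),np.array(c["rvec"]),np.array(c["tvec"]),c["mtx"],None)[0].ravel()
E
python3 - <<'E'
from h import *
S=pickle.load(open("side0.pkl","rb"));T=pickle.load(open("top0.pkl","rb"))
np.set_printoptions(precision=1,suppress=True)
P={}
for n,s,t,z in [("peg",[154.7,314.7],[198.6,440.3],132),("block",[260,386.2],[327,346.9],132),("far",[265.8,269.8],[223.9,287.3],126),("next",[236.1,282.1],[217.6,323.7],126)]:
    P[n]=tri([ray(S,s),ray(T,t)]); print(n,P[n],atz(ray(S,s),z),atz(ray(T,t),z))
for a,b in [("peg","far"),("peg","next")]:
    d=P[b]-P[a]; print(np.linalg.norm(d[:2]),np.degrees(np.arctan2(d[1],d[0])))
for n,c in (("side",S),("top",T)):
    im=c["frame"][:,:,::-1].copy()
    cv2.imwrite(f"pics/z{n}.png",cv2.resize(im[110:310,220:420] if n=="side" else im[160:270,250:470],None,fx=3,fy=3,interpolation=cv2.INTER_CUBIC))
E
```

```text
peg [ 665.  -145.3  141.9] [ 670.8 -154.4  132. ] [ 665.7 -147.7  132. ]
block [478.   -1.6 126.9] [477.6   2.4 132. ] [477.5  -1.6 132. ]
far [631.9  83.  126.8] [630.2  82.  126. ] [633.9  83.9 126. ]
next [639.8  28.  130.9] [640.1  24.1 126. ] [642.1  28.6 126. ]
230.7391925045293 98.26036672462563
175.09714818600827 98.29205501749402
```

View pics/zside.png

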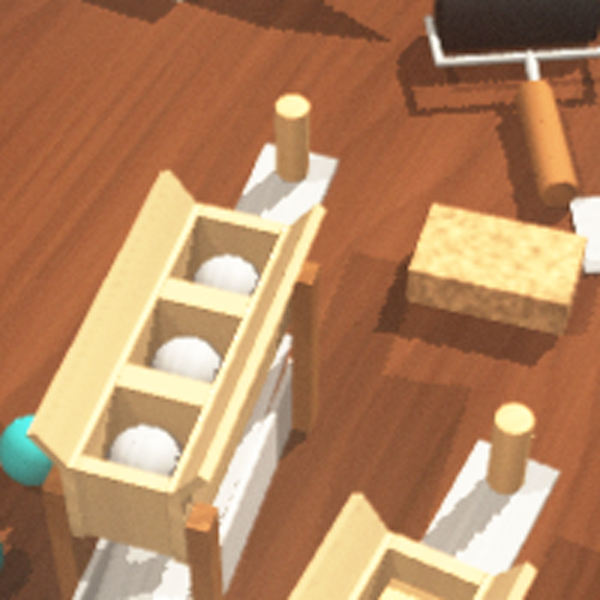

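View pics/ztop.png

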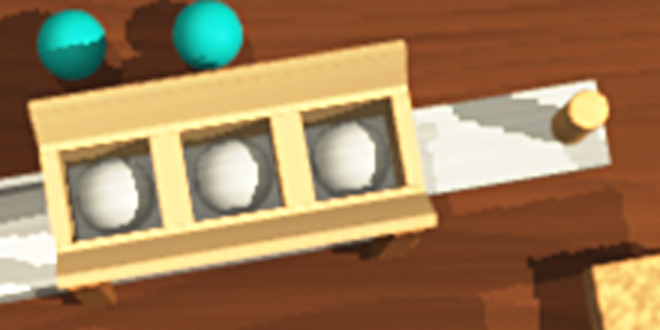

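Run:
```python
from h import *
S=pickle.load(open("side0.pkl","rb"));T=pickle.load(open("top0.pkl","rb"))
np.set_printoptions(precision=1,suppress=True)
for s,t,z in [([144.2,317.5],[195.6,445.8],158),([168.5,317.2],[202.5,439.5],106)]:
    print(tri([ray(S,s),ray(T,t)]),atz(ray(S,s),z),atz(ray(T,t),z))
# reproject fits
for yaw in (98,98.5,99):
  u=np.array([np.cos(np.radians(yaw)),np.sin(np.radians(yaw)),0])
  for p in ([667,-149,132],):
    print(yaw,[ (proj(S,np.array(p)+u*k+[0,0,dz]),proj(T,np.array(p)+u*k+[0,0,dz])) for k,dz in ((0,26),(0,-26),(236,-6),(176,-6))])
```

```text
[ 663.8 -149.9  162.5] [ 665.4 -154.5  158. ] [ 665.2 -150.7  158. ]
[ 664.8 -151.8  104. ] [ 664.  -149.9  106. ] [ 664.2 -151.5  106. ]
98 [(array([315.2, 146. ]), array([444.6, 194.4])), (array([315.4, 168.3]), array([437.8, 200.8])), (array([266.5, 266.2]), array([286.7, 223.8])), (array([280.3, 236.1]), array([325.9, 217.3]))]
98.5 [(array([315.2, 146. ]), array([444.6, 194.4])), (array([315.4, 168.3]), array([437.8, 200.8])), (array([267.8, 266.5]), array([287. , 225.1])), (array([281.3, 236.3]), array([326.1, 218.3]))]
99 [(array([315.2, 146. ]), array([444.6, 194.4])), (array([315.4, 168.3]), array([437.8, 200.8])), (array([269.2, 266.9]), array([287.2, 226.4])), (array([282.2, 236.6]), array([326.2, 219.3]))]
```

Peg at about (665,-151), slide axis at about 98° and 236 mm to the far ball, which matches the task. I'll grip with the jaws along the slide, so a turn of about -9° is needed. First move goes above the peg.

{"fn": "arm_command", "kwargs": {"series": [[2,1.4,0.3,0,0,-0.3],[4,2.7,0.3,0,0,-0.6],[5.6,3.9,0.3,0,0,-0.9],[7.2,5,0.3,0,0,-1.2],[8.8,6,0.3,0,0,-1.5],[10.4,7.1,0.3,0,0,-1.8],[12,8.2,0.3,0,0,-1.8],[13.5,9.3,0.3,0,0,-1.8],[15,10.3,0.3,0,0,-1.8],[16,11,0.3,0,0,-1.8]], "hand": 100, "newtons": 30}}

```text
t: 1.5
eef_pos: [567.9, -217.4, 240.4]
tool_rot: [0.755, -0.655, 0.0, -0.0]
force: [-0.0, -1.2, 0.2]
finger_gap: 1.002
```

{"fn": "arm_command", "kwargs": {"series": [[1,0.7,0,0,0,0],[2.2,1.5,0,0,0,0],[3.24,2.2,0,0,0,0],[3.24,2.2,0,0,0,0],[3.24,2.2,0,0,0,0],[3.24,2.2,0,0,0,0]]}}

```text
t: 2.1
eef_pos: [664.5, -151.8, 240.5]
tool_rot: [0.755, -0.655, 0.0, 0.0]
force: [0.6, -0.4, -0.1]
finger_gap: 0.999
```

Run:
```python
from h import *
from bench import ctrl,vision,spotter
from scipy.spatial.transform import Rotation as Ro
s=ctrl.state(); print(s["t"],s["eef_pos"],s["tool_rot"],s["joint_pos"])
c=vision.camera("wrist"); cv2.imwrite("pics/w1.png",c["frame"][:,:,::-1]); pickle.dump((s,c),open("w1.pkl","wb"))
print(c["mtx"],c["mount"])
m=spotter.mark_of("wrist","gate_pull"); print(m[:3])
R=Ro.from_quat(s["tool_rot"]).as_matrix(); M=np.array(c["mount"]);K=c["mtx"]
def wproj(p):
    t=R.T@(np.array(p)-s["eef_pos"]); q=M[:3,:3].T@(t-M[:3,3]); th=np.arctan2(np.hypot(q[0],q[1]),q[2]); a=np.arctan2(q[1],q[0])
    return K[0,2]+K[0,0]*th*np.cos(a),K[1,2]+K[1,1]*th*np.sin(a)
for z in(158,132,106): print(z,wproj([665,-151,z]))
```

```text
2.1 [ 664.48922016 -151.81197437  240.45941526] [ 7.55299449e-01 -6.55379811e-01  1.60312520e-04  1.41011945e-04] [-2.24435914e-01  4.42021820e-01  3.99181167e-01  1.52780560e+00
 -3.99770842e-04  2.77573117e+00]
[[371.64829954   0.         317.68587804]
 [  0.         371.64829954 243.46586873]
 [  0.           0.           1.        ]] [[ 9.99999628e-01  4.54895387e-04 -7.33263700e-04 -4.25664006e-01]
 [-1.99081014e-04  9.48459921e-01  3.16897048e-01 -8.05034925e+01]
 [ 8.39626236e-04 -3.16896784e-01  9.48459658e-01 -1.41705290e+02]
 [ 0.00000000e+00  0.00000000e+00  0.00000000e+00  1.00000000e+00]]
[{'centre': [237.4, 312.5], 'p': 0.66}]
158 (np.float64(317.421763722697), np.float64(250.85146283706698))
132 (np.float64(317.46173320787915), np.float64(238.49750136900875))
106 (np.float64(317.4949507991684), np.float64(228.27182890286622))
```

View pics/w1.png

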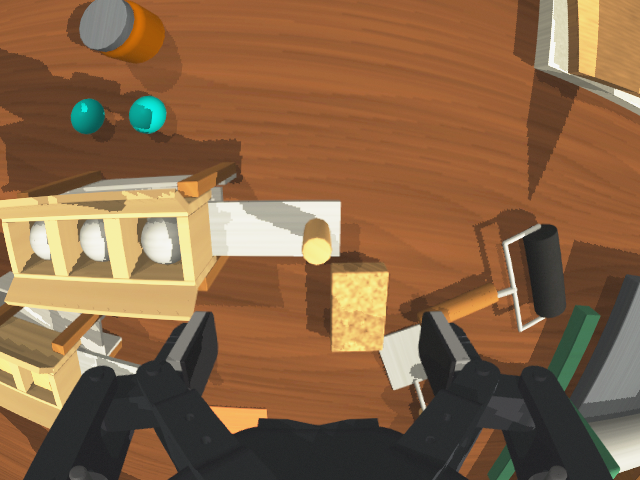

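The peg top shows at (316,250) against a prediction of (317,251), and the gate lies along the jaw axis, so the fix is good. Descending, then closing.

{"fn": "arm_command", "kwargs": {"series": [[0,0,-1,0,0,0],[0,0,-2,0,0,0],[0,0,-3,0,0,0],[0,0,-3.7,0,0,0],[0,0,-4.05,0,0,0],[0,0,-4.05,0,0,0],[0,0,-4.05,0,0,0]]}}

```text
t: 2.9
eef_pos: [664.5, -152.7, 121.0]
tool_rot: [0.755, -0.656, 0.001, -0.0]
force: [0.3, -0.0, 1.2]
finger_gap: 0.999
```

{"fn": "arm_command", "kwargs": {"series": [[0,0,0,0,0,0],[0,0,0,0,0,0],[0,0,0,0,0,0],[0,0,0,0,0,0],[0,0,0,0,0,0],[0,0,0,0,0,0],[0,0,0,0,0,0],[0,0,0,0,0,0]], "hand": 0, "newtons": 30}}

```text
t: 3.7
eef_pos: [664.6, -152.5, 121.3]
tool_rot: [0.755, -0.656, 0.001, -0.001]
force: [-1.1, 1.1, 3.2]
finger_gap: 0.222
```

Run:
```python
from h import *
from bench import ctrl,vision
s=ctrl.state(); print(s["t"],s["eef_pos"],s["force"],s["finger_gap"])
c=vision.camera("side"); cv2.imwrite("pics/s2.png",c["frame"][:,:,::-1])
```

```text
3.7 [ 664.58657723 -152.51314232  121.26046898] [-1.06224501  1.05223674  3.21628307] 0.22242956402417038
```

View pics/s2.png

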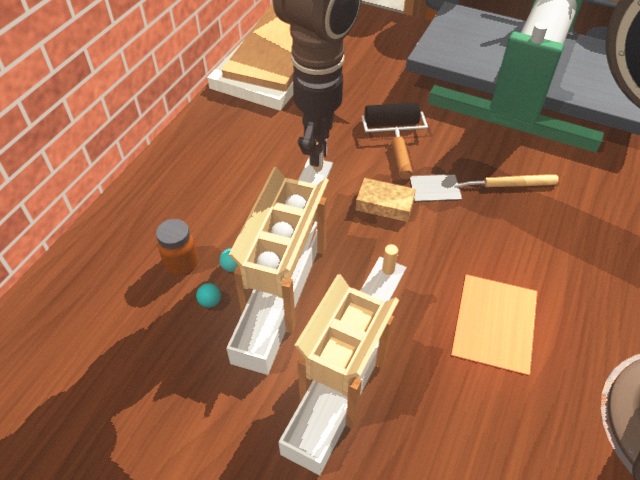

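The opening is 0.222 (19 mm), so the peg is gripped. Pulling about 63 mm along (0.137,-0.99).

{"fn": "arm_command", "kwargs": {"series": [[0.04,-0.3,0,0,0,0],[0.08,-0.6,0,0,0,0],[0.13,-0.9,0,0,0,0],[0.17,-1.2,0,0,0,0],[0.21,-1.5,0,0,0,0],[0.25,-1.8,0,0,0,0],[0.29,-2.08,0,0,0,0],[0.29,-2.08,0,0,0,0],[0.29,-2.08,0,0,0,0]]}}

```text
t: 4.65
eef_pos: [673.6, -216.3, 121.3]
tool_rot: [0.755, -0.656, 0.002, -0.0]
force: [1.5, -2.1, 2.5]
finger_gap: 0.229
```

Run:
```python
from h import *
from bench import ctrl,vision
s=ctrl.state(); print(s["t"],s["eef_pos"],s["force"],s["finger_gap"])
c=vision.camera("side"); cv2.imwrite("pics/s3.png",c["frame"][:,:,::-1])
```

```text
4.65 [ 673.60912175 -216.25258322  121.33051686] [ 1.54416752 -2.13979236  2.52563419] 0.22877868446920693
```

View pics/s3.png

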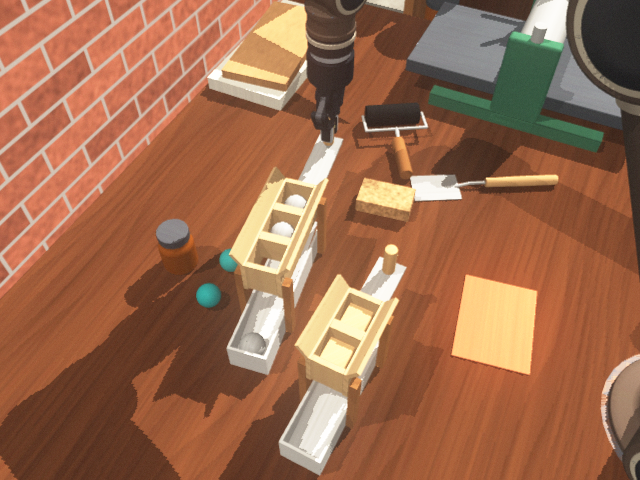

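One ball lies in the catch at (252,343); the other two are still in their cells at (282,232) and (296,202). Pushing the gate home.

{"fn": "arm_command", "kwargs": {"series": [[-0.04,0.3,0,0,0,0],[-0.09,0.6,0,0,0,0],[-0.13,0.9,0,0,0,0],[-0.17,1.2,0,0,0,0],[-0.21,1.5,0,0,0,0],[-0.25,1.8,0,0,0,0],[-0.29,2.05,0,0,0,0],[-0.31,2.16,0,0,0,0],[-0.31,2.16,0,0,0,0],[-0.31,2.16,0,0,0,0]]}}

```text
t: 5.7
eef_pos: [664.4, -150.9, 121.3]
tool_rot: [0.755, -0.656, 0.002, -0.0]
force: [2.9, -2.5, 0.2]
finger_gap: 0.224
```

Only about 2.5 N, which is sliding friction. I'll nudge on gently to find the stop.

{"fn": "arm_command", "kwargs": {"series": [[-0.01,0.05,0,0,0,0],[-0.01,0.1,0,0,0,0],[-0.01,0.1,0,0,0,0]]}}

```text
t: 6.0
eef_pos: [664.4, -150.9, 121.4]
tool_rot: [0.754, -0.657, 0.004, 0.001]
force: [3.1, -13.1, 0.1]
finger_gap: 0.226
```

At the stop: the force rose to 13 N with no movement. Releasing and retreating.

{"fn": "arm_command", "kwargs": {"series": [[0,0,0,0,0,0],[0,0,0,0,0,0],[0,0,0,0,0,0],[0,0,0,0,0,0],[0,0,0,0,0,0],[0,0,0,0,0,0],[0,0,0,0,0,0]], "hand": 100}}

```text
t: 6.7
eef_pos: [664.4, -150.8, 121.4]
tool_rot: [0.754, -0.657, 0.004, 0.001]
force: [-1.7, -0.7, -0.0]
finger_gap: 1.002
```

{"fn": "arm_command", "kwargs": {"series": [[0,0,0.7,0,0,0],[0,0,1.7,0,0,0],[0,0,2.9,0,0,0],[0,0,4.1,0,0,0],[-0.5,-1.2,4.3,0,0,0],[-1,-2.4,4.3,0,0,0],[-1.5,-3.6,4.3,0,0,0],[-2,-4.8,4.3,0,0,0],[-2,-4.8,4.3,0,0,0],[-2,-4.8,4.3,0,0,0]]}}

```text
t: 7.7
eef_pos: [603.9, -295.6, 250.4]
tool_rot: [0.753, -0.658, 0.004, 0.001]
force: [-0.1, 0.2, 0.2]
finger_gap: 0.999
```

Run:
```python
from h import *
from bench import ctrl,vision,spotter
np.set_printoptions(precision=1,suppress=True)
s=ctrl.state(); print(s["t"],s["eef_pos"],s["force"],s["finger_gap"])
for n in("side","top"):
    c=vision.camera(n); cv2.imwrite(f"pics/{n}4.png",c["frame"][:,:,::-1])
    for q in ["gate_pull","block_gate_pull","ball_far_center","ball_next_center"]:
        print(n,q,[(round(d["p"],2),d["centre"],atz(ray(c,d["centre"]),33)) for d in spotter.mark_of(n,q)][:4])
```

```text
7.7 [ 603.9 -295.6  250.4] [-0.1  0.2  0.2] 0.9991232339167558
side gate_pull [(0.7, [154.3, 316.7], array([ 714.2, -251.4,   33. ]))]
side block_gate_pull [(0.8, [263.2, 387.3], array([493.2, -64.8,  33. ]))]
side ball_far_center [(0.97, [344.6, 252.6], array([621.1, 165.8,  33. ]))]
side ball_next_center [(0.75, [156.7, 318.4], array([ 708.4, -246.8,   33. ])), (0.72, [235.4, 284.2], array([676.9, -43.8,  33. ])), (0.7, [260.5, 230.5], array([733. ,  43.2,  33. ])), (0.59, [296.6, 206.6], array([730.5, 121.9,  33. ]))]
top gate_pull [(0.93, [198.0, 442.9], array([ 684.4, -172.2,   33. ]))]
top block_gate_pull [(0.97, [329.3, 343.9], array([469.7,   0.4,  33. ]))]
top ball_far_center [(0.88, [241.0, 238.8], array([620.3, 172.1,  33. ]))]
top ball_next_center [(0.91, [174.5, 274.9], array([731.9, 109.9,  33. ])), (0.85, [215.8, 321.0], array([659.3,  33.6,  33. ])), (0.82, [170.1, 318.9], array([737.6,  35.3,  33. ]))]
```

View pics/side4.png

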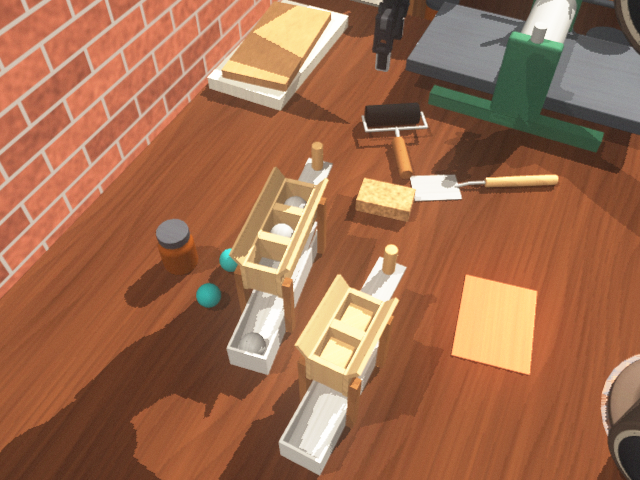

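View pics/top4.png

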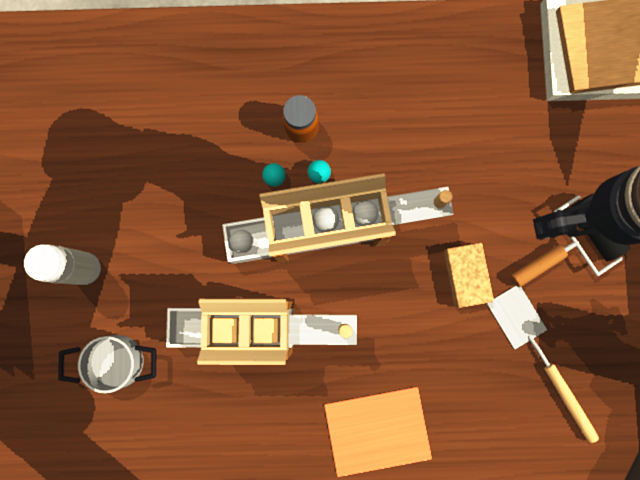

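The peg is back at its starting pixels: (317,145) in side and (444,199) in top. The ball lies in the catch about 323 mm from the peg, the middle ball is in place, and the block gate hasn't moved.

```bash
python3 -c "
from bench import finish_job
print(finish_job())"
```

```text
the job is handed in; nothing more can be done
None
```

The job is done and handed in: I gripped the ball hopper's peg and drew the gate about 64 mm. One ball dropped into the catch. I then pushed the gate home until the wrist force rose to about 13 N with no further movement, let go, and moved the arm clear, at about 7.7 s of the 32 s allowed.

Last checks, from the side and top pictures just before handing in:
- **Gate:** the peg is back at its starting pixels in both views.
- **Far ball:** it lies in the catch, about 323 mm from the peg against the expected 320 mm.
- **Other balls:** the middle and near balls are still in their cells.
- **Block hopper:** its gate looks unmoved. The network's marks for its peg shifted by about 3 pixels, which I put down to detector noise.
- **Arm:** the gripper was open, clear of everything, and reading about zero force.

The network also reported low-confidence or look-alike hits for the middle ball (the turquoise balls and the peg), which I ignored. No check failed, and `finish_job()` gave no verdict.

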